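Tap a bottle to the middle of the balance pan and tare it

TASK

The small brown bottle with the black cap stands at the edge of the balance's little round pan, where it weighs false: without gripping or lifting it, nudge it with light fingertip taps, low on its body, until its whole foot is inside the dark ring engraved at the middle of the pan, and take the fingers off it. Only then press the green key on the front of the balance to tare it, and let the key come up again. Do not tip the bottle, lean on the pan, press the black key or shift the things standing beside the balance.

Things in the scene. Friction and masses are not known exactly. Their poses are not given: they have to be found in the camera images.
- oil_bottle: Small brown bottle, black screw cap, loose, 42 to 84 g: cylinder 28 mm in diameter up to 50 mm, then a 16 mm wide cap, 62 mm high in all. Origin: centre of its underside, z up along it. Starts upright on the pan, 19 to 24 mm off centre in any direction, overhanging the edge. It slides if pushed low, tips if pushed high or hit hard; over 6 N of contact counts as hitting or gripping it.
- pan_centre (a point): Centre of the top of the balance's round steel weighing pan, z up: a flat disc 66 mm in diameter, 5 mm thick, no rim; it sits on a springy cone and leans up to 2.5 degrees under an off-centre load; its top is about 68 mm above the bench and 12 mm above the white deck of the balance around it. A dark ring of 20 mm inner radius (40 mm diameter) is engraved round it.
- pan (a joint): How far the pan is pressed down, m: about 0.5 mm under the bottle, overload stop at 2.5 mm. Spring 2.4 N per mm; pressing it beyond 2 mm (about 4 N by hand) is leaning on it.
- balance: White and grey top-pan laboratory balance, 244 x 190 mm, fixed. Origin on the bench under the pan's centre; x to its back, y to its left (seen from its front), z up. Deck 56 mm high, 80 mm before and behind the pan's centre and 88 mm to either side; in front a panel 44 mm high with a black display up to 58 mm high at x -0.121 m and a key on each side of it.
- tare_key_top (a point): Centre of the top of the green tare key, a round spring key 24 mm in diameter at the right of the front panel (balance frame x -0.118, y -0.068 m); pressed straight down. Up, its top is 63 mm over the bench, 8 mm over its round grey housing (40 mm in diameter). The display's edge is 27 mm from its centre.
- tare_key (a joint): Travel of the green key, m: 0 up, 0.004 fully down at 4 N; it tares beyond 0.0025 and springs back up.
- power_key (a joint): Travel of the black power key at the left of the front panel (balance frame x -0.118, y +0.068 m), m: 0 up, 0.004 fully down. To be left alone.
- stain_bottle: Brown bottle with a blue cap, 34 mm in diameter, 74 mm high, standing on the bench to the right of the balance. Origin at the centre of its underside. A bystander.
- objective_can: Black screw canister, 35 mm in diameter, 62 mm high, standing on the bench to the right of the balance. Origin at the centre of its underside. A bystander.
- cover_glass_box: Small white carton, 30 x 52 x 24 mm, lying on the bench to the left of the balance. Origin at the centre of its underside. A bystander.
There are look-alikes about, which are no part of the job. Leave any orange look-alike of the oil_bottle alone.

How it is judged:
By the outcome, as a careful person would: the job done as asked, in the order asked, and still so for the second after the job is handed in, with the robot touching nothing.
It also fails if it takes over 58 s, if anything falls off the work surface, if the arm or the gripper's body presses on something with over 40 N, if the wrist force passes 120 N, or if a joint passes its speed limit or range.

ROBOT

A 6-joint arm with a two-finger parallel gripper is mounted at the origin on a cart in front of the work surface, level with it; the furniture and walls round the work are solid. World frame = base frame: x ahead of the robot, y to its left, z up, the work surface at z = 0. Lengths are in mm, angles in rad, forces in N, time in s.
With the tool pointing down it reaches from about 350 to 975 mm from the base axis. Payload 7.1 kg.
Tool frame: the origin (TCP) lies midway between the tips of the shut fingers; the grasp point (between the pads) lies 19 mm behind it (ctrl.grip_depth is the distance from the TCP to the grasp point, in mm); z points along the fingers, y is the line along which they close (so a half turn about z gives the same grasp; the last joint's range is limited). The gripper opens to 88 mm and grips with 3 to 60 N. Pads are 20 mm wide; open, the fingers measure 115 mm over their backs; the gripper's body (75 mm by 178 mm) begins 61 mm behind the grasp point.
Start: joints at [-1.185, 0.423, 1.63, -0, 1.089, -0.019], TCP at [246.162, -574.464, 222.675] pointing down, gripper open.
Joint ranges: [-3, 3], [-0.9, 2.11], [0.09, 2.58], [-1.31, 4.45], [0.11, 2.69], [-2.54, 2.54]. Speed limits (rad/s): [2.39, 2.39, 3.01, 3.14, 3.14, 3.14].

INTERFACE

Orientations are given as a rotation vector (axis times angle).
In Python, from workcell import ctrl, cams gives the robot as it stands.
- The arm moves only by the tool move_arm, never from a script. Its argument "steps" is a list of rows, each a list of 3 entries, a list of its own where there are three numbers: the shift along the tool's x, y, z in units of 25 mm (1.0 is 25 mm), then the turn about the tool's z in units of 5 degrees (1.0 is 5 degrees), then the closure, from 0 (fully open) to 1 (shut). A call has 1 to 20 rows; each row shifts and turns the commanded pose from where the row before left it, along the tool's axes as they then stand; what a row does not reach is not made up. A row lasts 1/12 s, in which the tool goes at most 41.7 mm and 7.16 degrees, less where a joint would pass 70% of its speed; a pose out of reach is approached as far as the arm can. A call is refused whole if a number of a shift passes 1 or a number of a turn 1, either way. A call with a gripper value outside its range is refused whole. The fingers move at their own pace and stop on an object; the grip force is fixed at half the most. Time passes only in rows, so rows that do not move let the fingers close. It gives the time, the measured TCP pose, the force, the opening and the grip force at its end, in the units of the state.
- ctrl.get_obs(): the state, without advancing time (a new reading comes with each control period).
- cams.get_image(name): name is "side" or "top" or "wrist"; returns a dict with "image" (480x640x3 uint8, red, green, blue), "camera_matrix" (3x3 intrinsics, pixels), "xyz" and "rotation" of the camera in the world; the wrist camera has in their place "mount" (4x4, takes a point from camera to tool coordinates, whose origin is the TCP and whose axes are the flange's). Camera axes: x right, y down, z forward; pixel columns grow to the right and rows downward; lengths in mm; the calibration is good to about 2 mm. A picture is of the moment at which its call begins: read the wrist's pose just before it. There is no depth.
- ctrl.close_job(): hands the job in; it is judged then, once.
Trained networks look in the newest picture that a camera, given by its name, has taken for a name from the list of things; names that differ only in an ending like _2 or _b are one class to them, and where a whole thing is asked for, a point or a joint stands for the part that bears it (a point fixed in the world has none). Each returns a list of dicts, best first, with "p" (0 to 1); they miss things now and then, are a little off and sometimes report something else, mostly with a low value. They report only what shows in the picture. A call takes as long as a camera call. They do not tell look-alikes from the thing itself.
- cams.boxes_of(camera, thing): "rect" ([centre column, centre row, width, height] in pixels, round what is visible of it).
- cams.cut_out(camera, thing): "pixels" (480x640 bool, what is visible of it) and "rect" ([centre column, centre row, width, height] in pixels, round what is visible of it).
The state is a dict: "t": time; "qpos": joint angles; "qvel": joint speeds; "joint_torque": joint torques, N m; "ee_pos": TCP position; "orientation": TCP orientation; "ft_force": force on the tool from outside, world axes, zero at the start; "moment": the same for the moment, N m; "width": finger opening in mm; "grasp_force": force on a finger pad.
Only numpy, scipy, OpenCV 4.12 (cv2) and the standard library are available. Lean on these libraries where they do the work, as an engineer would, in place of code of your own. Each camera call takes 0.05 s, during which the arm holds its last target. There are 200 camera calls.

## Working session

There is one attempt and no reset: what is moved stays moved. The work goes in short steps, Python scripts to look and compute and a tool call to move; the robot and the scene stay as the last step left them, time stands still between calls to the robot, and variables do not carry over. Pictures are saved under pics/ and viewed, at most 10 in all, crops included, and the job is handed in when it is done.

Besides the shell and the picture viewer there is one more tool, called after "Emit:" by a JSON object that holds its "fn" and its "kwargs". move_arm: Moves the arm, as the interface text tells. Its arguments: {"type":"object","properties":{"steps":{"type":"array"}},"required":["steps"]}

```bash
mkdir -p pics; ls
cat > h.py <<'E'
import numpy as np,cv2
from scipy.spatial.transform import Rotation as R
from workcell import ctrl,cams
def cam(name):
    o=ctrl.get_obs(); d=cams.get_image(name)
    K=np.array(d["camera_matrix"])
    if name=="wrist":
        T=np.eye(4);T[:3,:3]=R.from_rotvec(o["orientation"]).as_matrix();T[:3,3]=o["ee_pos"]
        M=T@np.array(d["mount"]);Rc,c=M[:3,:3],M[:3,3]
    else: Rc=np.array(d["rotation"]);c=np.array(d["xyz"])
    if Rc.shape!=(3,3): Rc=R.from_rotvec(Rc).as_matrix()
    return d["image"],K,Rc,c
def ray(K,Rc,p): 
    v=Rc@np.linalg.inv(K)@[p[0],p[1],1]; return v/np.linalg.norm(v)
def onz(K,Rc,c,p,z):
    v=ray(K,Rc,p); return c+v*(z-c[2])/v[2]
def proj(K,Rc,c,X):
    q=K@(Rc.T@(np.asarray(X,float)-c)); return q[:2]/q[2]
def tri(obs):
    A=np.zeros((3,3));b=np.zeros(3)
    for c,v in obs:
        P=np.eye(3)-np.outer(v,v);A+=P;b+=P@c
    X=np.linalg.solve(A,b); return X,[float(np.linalg.norm((np.eye(3)-np.outer(v,v))@(X-c))) for c,v in obs]
E
python3 - <<'E'
from h import *
ims=[]
for n in("top","side"):
    im,K,Rc,c=cam(n);print(n,K.round(1).tolist(),c,Rc.round(3).tolist())
    cv2.imwrite(f"pics/{n}0.png",im[...,::-1])
    for t in("oil_bottle","pan_centre","pan","balance","tare_key_top","tare_key","power_key","stain_bottle","objective_can","cover_glass_box"):
        try: print(t,[(round(b["p"],2),np.round(b["rect"],1).tolist()) for b in cams.boxes_of(n,t)][:3])
        except Exception as e: print(t,e)
o=ctrl.get_obs();print(o)
E
```

```text
pics
top [[496.2, 0.0, 319.8], [0.0, 496.2, 237.5], [0.0, 0.0, 1.0]] [471.24414912  -8.4211044  924.28765647] [[0.027, -0.989, 0.143], [-1.0, -0.027, 0.005], [-0.002, -0.143, -0.99]]
oil_bottle [(0.74, [347.4, 170.7, 19.3, 22.4]), (0.61, [270.3, 287.9, 17.8, 15.3]), (0.53, [371.2, 255.5, 17.4, 19.7])]
pan_centre [(0.96, [370.9, 241.3, 38.0, 32.4])]
pan [(0.72, [372.9, 240.0, 34.9, 35.2])]
balance [(0.69, [373.6, 267.1, 111.7, 142.1])]
tare_key_top [(0.48, [415.1, 308.2, 17.7, 14.8])]
tare_key [(0.56, [411.8, 307.8, 15.4, 11.2])]
power_key [(0.59, [333.9, 311.7, 13.3, 14.8])]
stain_bottle [(0.59, [456.4, 217.8, 22.8, 26.7])]
objective_can [(0.85, [466.0, 300.9, 32.3, 24.7])]
cover_glass_box [(0.61, [280.2, 238.2, 29.4, 19.4])]
side [[586.1, 0.0, 322.6], [0.0, 586.1, 247.5], [0.0, 0.0, 1.0]] [541.99883193 837.95319644 553.56456074] [[-0.998, -0.033, 0.058], [-0.066, 0.511, -0.857], [-0.001, -0.859, -0.512]]
oil_bottle [(0.93, [254.2, 243.1, 12.7, 36.4]), (0.63, [378.7, 289.8, 18.2, 35.5]), (0.57, [346.1, 200.4, 13.9, 37.6])]
pan_centre [(0.74, [332.0, 215.0, 34.8, 20.2])]
pan [(0.56, [
[... 474 characters left out ...]
't': 1.1, 'qpos': array([-1.18499945e+00,  4.23093258e-01,  1.62992587e+00, -4.03085910e-06,
        1.08860963e+00, -1.90010801e-02]), 'qvel': array([-1.60814553e-03,  5.08642770e-04,  9.14183893e-04,  3.39404114e-05,
        2.14942906e-03, -1.88053816e-04]), 'joint_torque': array([-1.91880645e-04, -5.44597328e+01, -2.74044961e+01,  6.44440949e-02,
        1.68699212e-02, -1.23154769e-05]), 'ee_pos': array([ 246.15479127, -574.44761932,  222.66908925]), 'orientation': array([-3.07742907e+00, -6.31518564e-01,  1.58600987e-05]), 'ft_force': array([ 0.31673624,  0.10651549, -0.85232342]), 'moment': array([ 0.05690185, -0.00792308,  0.00168565]), 'grasp_force': 0.0, 'width': 87.79149096457073}
```

View pics/top0.png

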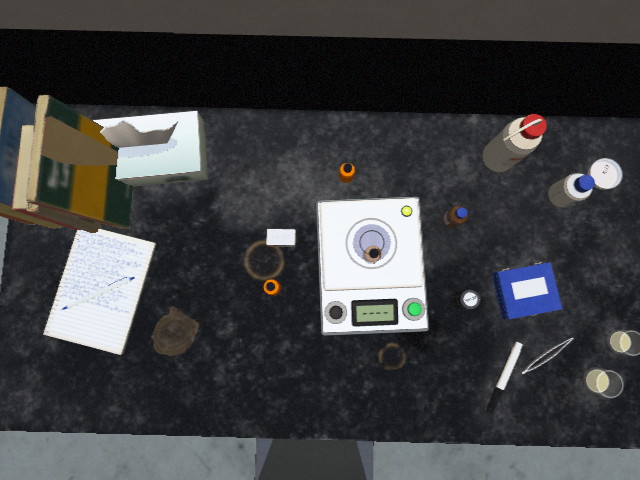

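View pics/side0.png

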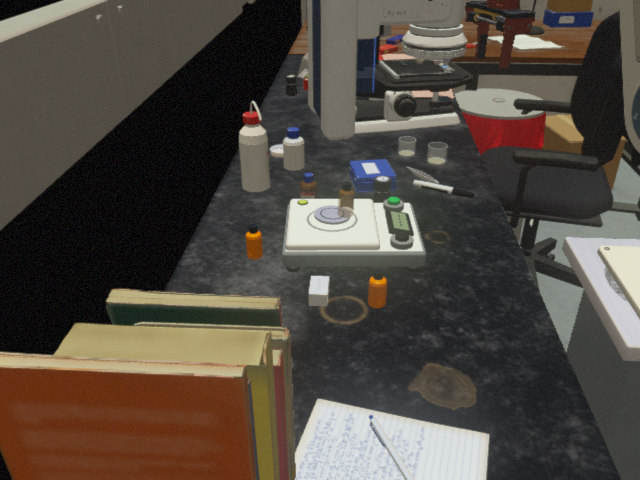

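The top view shows the pan ring at about (371,242), the real bottle at (374,254) toward the robot, the green key at (414,309) and the black key at (336,312). The orange look-alikes are at (347,171) and (271,288). The side view shows the bottle at (346,200).

Run:
```python
from h import *
C={n:cam(n)[1:] for n in("top","side")}
def t(a,b):
    X,e=tri([(C[n][2],ray(C[n][0],C[n][1],p)) for n,p in(("top",a),("side",b))]);return X.round(1),np.round(e,1)
print("pan",t((371.5,241.5),(332,215)))
print("key",t((414.5,309),(393.8,201)))
print("bottle cap top",t((375,253),(347,183)))
K,Rc,c=C["top"]
for p,z in (((371.5,241.5),68),((414.5,309),63),((336,312),63),((375,253),130)): print(p,onz(K,Rc,c,p,z).round(1))
o=ctrl.get_obs();print(R.from_rotvec(o["orientation"]).as_matrix().round(3));d=cams.get_image("wrist");print(d["mount"],d["camera_matrix"])
```

```text
pan (array([589.4, -94.2,  65.5]), array([1.5, 1.5]))
key (array([ 475.3, -170.4,   59.3]), array([1., 1.]))
bottle cap top (array([562.8, -93.7, 129. ]), array([0.6, 0.6]))
(371.5, 241.5) [590.5 -94.   68. ]
(414.5, 309) [ 476.2 -169.7   63. ]
(336, 312) [467.5 -35.1  63. ]
(375, 253) [563.4 -93.7 130. ]
[[ 0.919  0.394 -0.   ]
 [ 0.394 -0.919 -0.   ]
 [-0.     0.    -1.   ]]
[[ 2.76783719e-04 -9.61371528e-01 -2.75253898e-01  7.52124512e+01]
 [ 9.99999878e-01  1.53200172e-04  4.70479810e-04 -7.79436441e-02]
 [-4.10136949e-04 -2.75253995e-01  9.61371453e-01 -1.62222568e+02]
 [ 0.00000000e+00  0.00000000e+00  0.00000000e+00  1.00000000e+00]] [[419.86679328   0.         321.66505361]
 [  0.         419.86679328 236.9253765 ]
 [  0.           0.           1.        ]]
```

Emit:
{"fn": "move_arm", "kwargs": {"steps": [[[0,0,0],0.93,0.5],[[0,0,0],0.93,0.86],[[0,0,0],0.93,0.86],[[0,0,0],0.93,0.86],[[0,0,0],0.92,0.86],[[0,-1,0],0,0.86],[[0,-1,0],0,0.86],[[0,-1,0],0,0.86],[[0,-1,0],0,0.86],[[0,-1,0],0,0.86],[[0,-1,0],0,0.86],[[0,-1,0],0,0.86],[[0,-1,0],0,0.86],[[0.5,-1,0],0,0.86],[[0.5,-1,0],0,0.86],[[1,-1,0],0,0.86],[[1,-1,0],0,0.86],[[1,-1,0],0,0.86],[[1,-1,0],0,0.86],[[1,-1,0],0,0.86]]}}

```text
t: 2.92
ee_pos: [397.3, -198.1, 223.0]
orientation: [3.141, -0.0, 0.001]
ft_force: [0.3, -1.1, 0.3]
width: 12.3
grasp_force: 0.0
```

Emit:
{"fn": "move_arm", "kwargs": {"steps": [[[1,-1,0.3],0,0.86],[[1,-1,0.3],0,0.86],[[1,-1,0.3],0,0.86],[[1,-1,0],0,0.86],[[0.3,-0.2,0],0,0.86],[[0,0,0],0,0.86],[[0,0,0],0,0.86],[[0,0,0],0,0.86]]}}

```text
t: 3.58
ee_pos: [502.7, -95.2, 200.1]
orientation: [3.141, -0.001, -0.001]
ft_force: [0.1, 0.6, 0.3]
width: 12.6
grasp_force: 0.0
```

Run:
```python
from h import *
o=ctrl.get_obs();print(o["t"],o["ee_pos"].round(1),R.from_rotvec(o["orientation"]).as_matrix().round(3).tolist(),o["width"],o["ft_force"])
im,K,Rc,c=cam("wrist");cv2.imwrite("pics/w1.png",im[...,::-1])
for t in("oil_bottle","pan","tare_key_top"):
    print(t,[(round(b["p"],2),np.round(b["rect"],1).tolist(),onz(K,Rc,c,b["rect"][:2],68).round(1)) for b in cams.boxes_of("wrist",t)][:3])
```

```text
3.5833 [502.7 -95.2 200.1] [[1.0, -0.001, -0.001], [-0.001, -1.0, -0.0], [-0.001, 0.0, -1.0]] 12.551822402793706 [0.09321318 0.60034673 0.29643805]
oil_bottle [(0.74, [103.0, 205.9, 62.2, 37.9], array([516.7,  60.7,  68. ])), (0.66, [317.4, 138.7, 47.6, 46.9], array([563.4, -92.5,  68. ])), (0.28, [242.8, 267.3, 31.1, 29.4], array([470. , -36.6,  68. ]))]
pan [(0.68, [320.1, 95.3, 99.5, 97.4], array([591.5, -94.4,  68. ]))]
tare_key_top [(0.72, [419.4, 255.1, 37.9, 31.1], array([ 479.5, -167.6,   68. ]))]
```

View pics/w1.png

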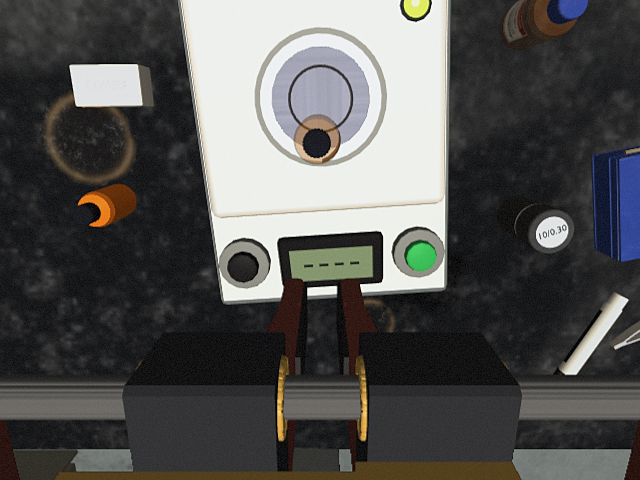

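The wrist view shows the pan disc around (320,95), its ring around (321,98), the bottle's cap at (317,143) and body around (318,138). The green key is at (420,255) and the finger tips are in front of the display.

Run:
```python
from h import *
im,K,Rc,c=cam("wrist")
cv2.imwrite("pics/w1c.png",cv2.resize(im[20:190,230:410],None,fx=3.5,fy=3.5,interpolation=cv2.INTER_CUBIC)[...,::-1])
S=cams.cut_out("wrist","oil_bottle"); T=cams.cut_out("wrist","pan")
for b in S[:3]: print(b["p"],np.round(b["rect"],1))
g=cv2.cvtColor(im,cv2.COLOR_RGB2GRAY); 
# ring: dark pixels radially around
pts=[]
c0=np.array([320.5,97.])
for a in np.radians(np.arange(0,360,4)):
    rs=np.arange(26,38,.25);u=np.array([np.cos(a),np.sin(a)])
    q=(c0+rs[:,None]*u).astype(np.float32)
    if np.any(q[:,1]>112): continue
    v=cv2.remap(g,q[:,0][None],q[:,1][None],cv2.INTER_LINEAR)[0]
    if v.min()<100: pts.append(q[np.argmin(v)])
W=np.array([onz(K,Rc,c,p,68) for p in pts])[:,:2]
A=np.c_[2*W,np.ones(len(W))];s=np.linalg.lstsq(A,(W**2).sum(1),rcond=None)[0]
print("ring",len(W),s[:2],np.sqrt(s[2]+s[0]**2+s[1]**2))
```

```text
0.97 [106.1 204.2  64.4  36.9]
0.94 [315.1 138.9  47.4  49.9]
0.3 [419.1 255.9  35.3  26. ]
ring 56 [589.11277896 -94.45589195] 20.8453534778716
```

View pics/w1c.png

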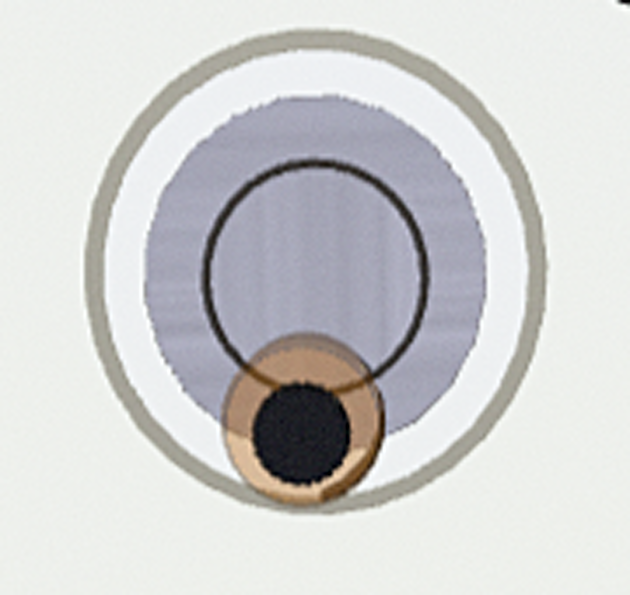

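The crop shows the engraved ring centred at (315,275) and the bottle's foot centred near (302,406), about 25 mm short of the centre and 3 mm to the left. I'll lower the nearly shut fingertips in front of the bottle and push it along +x.

Emit:
{"fn": "move_arm", "kwargs": {"steps": [[[0.3,-0.12,0.5],0,0.86],[[0.3,0,1],0,0.86],[[0,0,1],0,0.86],[[0,0,1],0,0.86],[[0,0,0.8],0,0.86],[[0,0,0.4],0,0.86],[[0,0,0.2],0,0.86],[[0,0,0],0,0.86],[[0,0,0],0,0.86],[[0,0,0],0,0.86]]}}

```text
t: 4.77
ee_pos: [519.6, -91.7, 78.8]
orientation: [3.141, -0.0, 0.003]
ft_force: [-0.0, -0.7, 0.0]
width: 12.7
grasp_force: 0.0
```

```bash
cat > look.py <<'E'
from h import *
import sys
o=ctrl.get_obs();print(o["t"],o["ee_pos"].round(1),o["width"],o["ft_force"].round(1))
im,K,Rc,c=cam("wrist")
cv2.imwrite(f"pics/{sys.argv[1]}.png",im[...,::-1])
p=proj(K,Rc,c,[589.1,-94.5,68]);print("ring centre px",p.round(1))
for t in("oil_bottle","pan"):
    for b in cams.cut_out("wrist",t)[:2]: print(t,round(b["p"],2),np.round(b["rect"],1))
it,K2,R2,c2=cam("top"); i2,K3,R3,c3=cam("side")
def cap(im,K,Rc,c,r):  # dark cap centroid around ring axis
    q=proj(K,Rc,c,[575,-93,127]).astype(int);w=im[q[1]-r:q[1]+r,q[0]-r:q[0]+r].max(2)
    n,l,s,ce=cv2.connectedComponentsWithStats((w<50).astype(np.uint8));
    k=1+np.argmax(s[1:,4]);return ce[k]+q-r,s[k,4]
q,n=cap(it,K2,R2,c2,22);print("cap top",q.round(1),n,onz(K2,R2,c2,q,130).round(1))
cv2.imwrite(f"pics/{sys.argv[1]}s.png",cv2.resize(i2[160:260,270:430],None,fx=4,fy=4,interpolation=cv2.INTER_CUBIC)[...,::-1])
E
python3 look.py w2
```

```text
4.7667 [519.6 -91.7  78.8] 12.66389551196704 [-0.  -0.7  0. ]
ring centre px [328.5 131.7]
oil_bottle 0.72 [ 30.  278.9  60.   70.3]
oil_bottle 0.67 [324.9 205.9  90.2  98.9]
pan 0.82 [329.7 122.4 159.6 157.2]
cap top [360. 228.] 1 [603.5 -68.9 130. ]
```

View pics/w2.png

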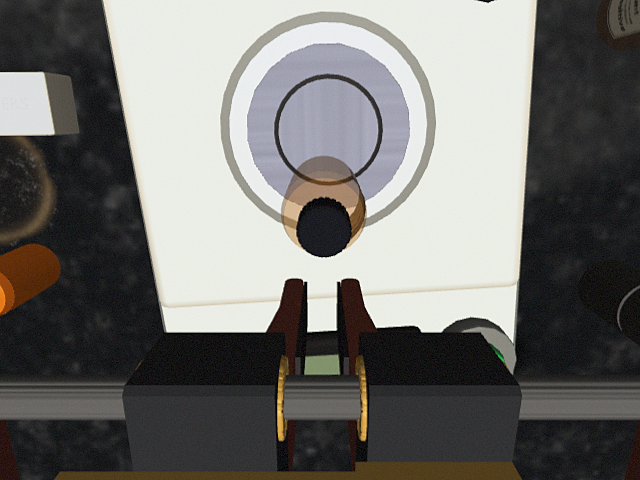

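The picture shows the finger pair at columns 282–362, in line with the bottle (foot centre near column 325, far edge of the foot at row 156). The ring centre is at (328,131).

Emit:
{"fn": "move_arm", "kwargs": {"steps": [[[0.2,0,0.1],0,0.86],[[0.2,0,0],0,0.86],[[0.12,0,0],0,0.86],[[0.08,0,0],0,0.86],[[0.06,0,0],0,0.86],[[0.06,0,0],0,0.86],[[0.06,0,0],0,0.86],[[0.06,0,0],0,0.86],[[0.06,0.01,0],0,0.86],[[0.06,0.01,0],0,0.86],[[0.06,0.01,0],0,0.86],[[0.06,0.01,0],0,0.86],[[0.06,0.01,0],0,0.86],[[0.06,0.01,0],0,0.86],[[0.06,0.01,0],0,0.86],[[0,0,0],0,0.86],[[0,0,0],0,0.86]]}}

```text
t: 6.43
ee_pos: [550.4, -93.3, 75.2]
orientation: [3.142, -0.0, 0.0]
ft_force: [-0.4, -0.7, 0.3]
width: 12.2
grasp_force: 0.1
```

```bash
python3 look.py w3
python3 - <<'E'
import cv2,numpy as np
a=cv2.imread('pics/w3.png')[20:320,180:480];b=cv2.imread('pics/w3s.png')
cv2.imwrite('pics/w3m.png',np.vstack([cv2.resize(np.hstack([cv2.resize(a,(400,400))]),(330,330)),cv2.resize(b,(330,206))]))
E
```

```text
6.4333 [550.4 -93.3  75.2] 12.18903926227731 [-0.4 -0.7  0.3]
ring centre px [324.5 208.9]
oil_bottle 0.65 [ 31.1 331.4  62.1  77.1]
pan 0.94 [324.7 197.1 152.4 144. ]Traceback (most recent call last):
  File "look.py", line 14, in <module>
    q,n=cap(it,K2,R2,c2,22);print("cap top",q.round(1),n,onz(K2,R2,c2,q,130).round(1))
        ~~~^^^^^^^^^^^^^^^^
  File "look.py", line 13, in cap
    k=1+np.argmax(s[1:,4]);return ce[k]+q-r,s[k,4]
        ~~~~~~~~~^^^^^^^^^
    return _wrapfunc(a, 'argmax', axis=axis, out=out, **kwds)
    return bound(*args, **kwds)
ValueError: attempt to get argmax of an empty sequence
[ WARN:0@0.024] global loadsave.cpp:275 findDecoder imread_('pics/w3s.png'): can't open/read file: check file path/integrity
Traceback (most recent call last):
cv2.error: OpenCV(4.12.0) /io/opencv/modules/imgproc/src/resize.cpp:4208: error: (-215:Assertion failed) !ssize.empty() in function 'resize'
```

```bash
cat > look.py <<'E'
from h import *
import sys
o=ctrl.get_obs();print(o["t"],o["ee_pos"].round(1),o["width"],o["ft_force"].round(1))
im,K,Rc,c=cam("wrist")
p=proj(K,Rc,c,[589.1,-94.5,68]);print("ring centre px",p.round(1))
i2=cam("side")[0]
q=np.clip(p.astype(int),130,350)
a=cv2.resize(im[q[1]-130:q[1]+130,q[0]-150:q[0]+150],None,fx=1.3,fy=1.3,interpolation=cv2.INTER_CUBIC)
print("crop origin",q-[150,130],"x1.3")
b=cv2.resize(i2[160:244,285:382],(390,338),interpolation=cv2.INTER_CUBIC)
cv2.imwrite(f"pics/{sys.argv[1]}.png",np.hstack([a,b])[...,::-1])
E
python3 look.py w4
```

```text
6.6833 [550.2 -93.2  75.2] 11.95380564105768 [ 0.1 -0.4 -0.5]
ring centre px [324.6 208.5]
crop origin [174  78] x1.3
```

View pics/w4.png

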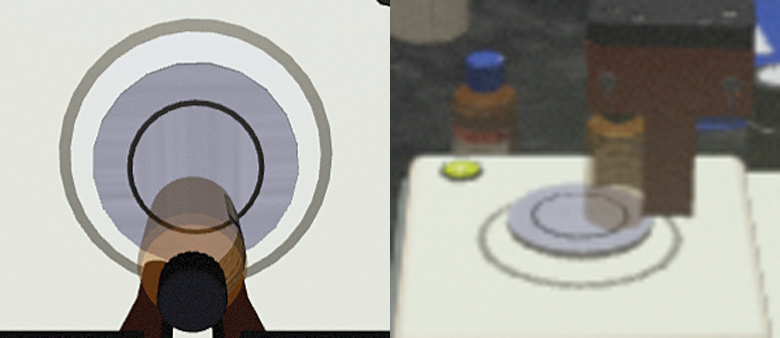

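The bottle stands upright in the notch between the tips. Its foot's far edge is at crop (190,177) and the ring centre at (196,167), so the foot is about 17 mm short and 2 mm left. I'll push on gently.

Emit:
{"fn": "move_arm", "kwargs": {"steps": [[[0.04,0.01,0],0,0.86],[[0.06,0.01,0],0,0.86],[[0.06,0.01,0],0,0.86],[[0.06,0.01,0],0,0.86],[[0.06,0.01,0],0,0.86],[[0.06,0.01,0],0,0.86],[[0.06,0.01,0],0,0.86],[[0.06,0.01,0],0,0.86],[[0.06,0,0],0,0.86],[[0.06,0,0],0,0.86],[[0.04,0,0],0,0.86],[[0,0,0],0,0.86],[[0,0,0],0,0.86]]}}

```text
t: 7.87
ee_pos: [565.8, -95.3, 75.2]
orientation: [3.142, -0.0, 0.0]
ft_force: [-1.2, 0.1, -0.0]
width: 12.6
grasp_force: 0.2
```

```bash
python3 look.py w5
```

```text
7.8667 [565.8 -95.3  75.2] 12.585668758166955 [-1.2  0.1 -0. ]
ring centre px [319.7 244.7]
crop origin [169 114] x1.3
```

View pics/w5.png

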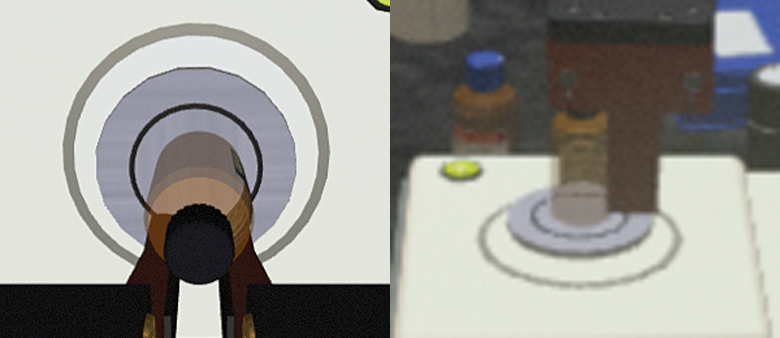

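The foot is laterally centred (column 197 against 196.5), with its far edge at row 131 against an ideal of about 128, so it is about 1 mm short and well inside. I'll back off, lift and check.

Emit:
{"fn": "move_arm", "kwargs": {"steps": [[[-0.05,0,0],0,0.86],[[-0.2,0,0],0,0.86],[[-0.5,0,0],0,0.86],[[-1,0,0],0,0.86],[[-0.9,0,-0.5],0,0.86],[[0,0,-1],0,0.86],[[0,0,-1],0,0.86],[[0,0,-1],0,1],[[0,0,-1],0,1],[[0,0,-0.4],0,1],[[0,0,0],0,1],[[0,0,0],0,1],[[0,0,0],0,1]]}}

```text
t: 9.05
ee_pos: [498.4, -95.0, 196.2]
orientation: [-3.141, 0.0, 0.003]
ft_force: [0.0, -0.1, -0.9]
width: 0.1
grasp_force: 0.0
```

Run:
```python
from h import *
o=ctrl.get_obs();print(o["t"],o["ee_pos"].round(1),o["width"],o["ft_force"].round(1))
im,K,Rc,c=cam("wrist")
p=proj(K,Rc,c,[589.1,-94.5,68]);print(p);q=p.astype(int)
y0=max(q[1]-60,0)
crop=lambda i,x,y:cv2.resize(i[y:y+120,x:x+120],(395,395),interpolation=cv2.INTER_CUBIC)
it,Kt,Rt,ct=cam("top");pt=proj(Kt,Rt,ct,[589.1,-94.5,68]).astype(int)
cv2.imwrite("pics/w6.png",np.hstack([crop(im,q[0]-60,y0),cv2.resize(it[pt[1]-40:pt[1]+40,pt[0]-40:pt[0]+40],(395,395),interpolation=cv2.INTER_CUBIC)])[...,::-1])
# key: green blob from wrist
h=cv2.cvtColor(im,cv2.COLOR_RGB2HSV)
for nm,i,KK,RR,cc in(("wrist",im,K,Rc,c),("top",it,Kt,Rt,ct),("side",)+cam("side")):
    h=cv2.cvtColor(i,cv2.COLOR_RGB2HSV)
    m=((abs(h[...,0].astype(int)-65)<15)&(h[...,1]>150)&(h[...,2]>80)).astype(np.uint8)
    n,l,s,ce=cv2.connectedComponentsWithStats(m)
    for k in range(1,n):
        if s[k,4]>20: print(nm,ce[k].round(1),s[k],onz(KK,RR,cc,ce[k],63).round(1))
```

```text
9.05 [498.4 -95.  196.2] 0.10235256538100064 [ 0.  -0.1 -0.9]
[320.79571205  91.76100656]
wrist [422.6 252.3] [408 238  30  29 678] [ 477.  -169.7   63. ]
side [393.5 199. ] [389 197  10   5  44] [ 475.1 -171.2   63. ]
```

View pics/w6.png

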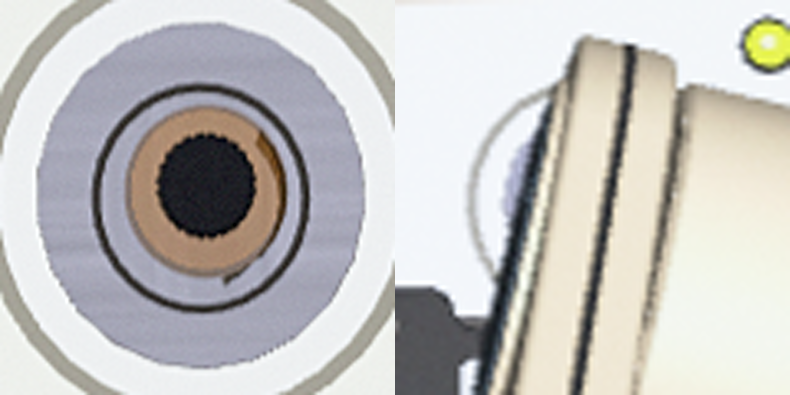

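The bottle's foot sits inside the ring (ring centre at crop (201,198), bottle at about (206,190)), upright and clear of the fingers. Next is the green key at (476.5, -170, 63).

Emit:
{"fn": "move_arm", "kwargs": {"steps": [[[-0.44,1,0],0,1],[[-0.44,1,0],0,1],[[0,1,0],0,1],[[0,0,1],0,1],[[0,0,1],0,1],[[0,0,1],0,1],[[0,0,1],0,1],[[0,0,0.6],0,1],[[0,0,0.2],0,1],[[0,0,0],0,1],[[0,0,0],0,1],[[0,0,0],0,1]]}}

```text
t: 10.2
ee_pos: [478.1, -170.5, 78.5]
orientation: [3.141, -0.0, 0.002]
ft_force: [0.3, -0.1, 0.6]
width: 0.3
grasp_force: 0.0
```

Emit:
{"fn": "move_arm", "kwargs": {"steps": [[[0,0,0.12],0,1],[[0,0,0.12],0,1],[[0,0,0.08],0,1],[[0,0,0.08],0,1],[[0,0,0],0,1],[[0,0,0],0,1]]}}

```text
t: 10.7
ee_pos: [477.4, -170.2, 67.6]
orientation: [-3.142, 0.0, 0.0]
ft_force: [0.6, -0.5, -0.4]
width: 0.4
grasp_force: 0.0
```

Emit:
{"fn": "move_arm", "kwargs": {"steps": [[[0,0,0.08],0,1],[[0,0,0.08],0,1],[[0,0,0.04],0,1],[[0,0,0],0,1],[[0,0,0],0,1],[[0,0,0],0,1]]}}

```text
t: 11.2
ee_pos: [477.6, -170.3, 62.8]
orientation: [3.142, -0.0, 0.0]
ft_force: [0.6, -0.5, 2.2]
width: 0.4
grasp_force: 0.7
```

Emit:
{"fn": "move_arm", "kwargs": {"steps": [[[0,0,0.04],0,1],[[0,0,0.04],0,1],[[0,0,0],0,1],[[0,0,0],0,1],[[0,0,0],0,1]]}}

```text
t: 11.62
ee_pos: [477.5, -170.3, 60.7]
orientation: [3.142, -0.0, 0.0]
ft_force: [-0.1, -0.5, 1.8]
width: 0.5
grasp_force: 1.4
```

Emit:
{"fn": "move_arm", "kwargs": {"steps": [[[0,0,0.04],0,1],[[0,0,0],0,1],[[0,0,0],0,1],[[0,0,0],0,1]]}}

```text
t: 11.95
ee_pos: [477.5, -170.3, 59.7]
orientation: [3.142, -0.0, 0.0]
ft_force: [0.3, -0.8, 4.4]
width: 0.7
grasp_force: 1.8
```

Run:
```python
from h import *
for n in("wrist","side"):
    o=ctrl.get_obs();print(o["ee_pos"].round(2),o["ft_force"].round(2));i=cam(n)[0]
    if n=="side": cv2.imwrite("pics/k.png",cv2.resize(i[170:260,290:430],(780,500),interpolation=cv2.INTER_CUBIC)[...,::-1])
```

```text
[ 477.54 -170.28   59.75] [ 0.29 -0.84  4.38]
[ 477.55 -170.27   59.74] [-0.19 -0.4   3.34]
```

View pics/k.png

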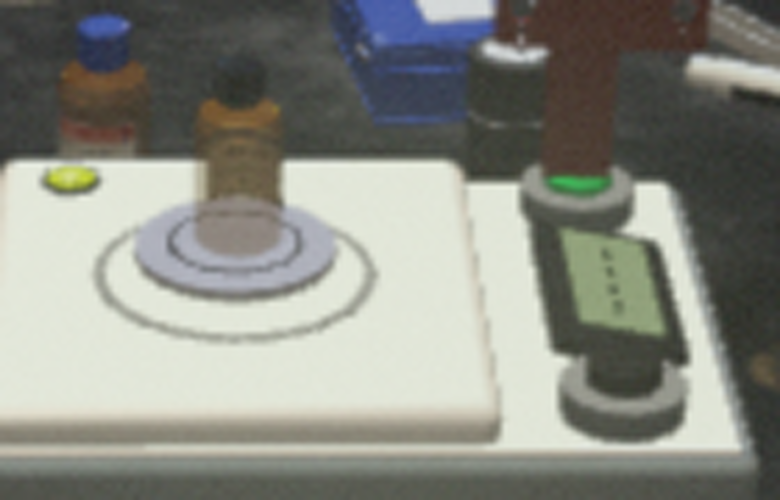

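The picture shows the tips on the green key with its green still showing, and the bottle upright inside the ring. I'll press a little further to be sure, then release.

Emit:
{"fn": "move_arm", "kwargs": {"steps": [[[0,0,0.02],0,1],[[0,0,0.01],0,1],[[0,0,0],0,1],[[0,0,0],0,1]]}}

```text
t: 12.38
ee_pos: [477.6, -170.3, 59.3]
orientation: [3.141, -0.0, 0.0]
ft_force: [-0.8, 0.9, 8.0]
width: 0.2
grasp_force: 4.0
```

Run:
```python
from h import *
for n in range(4):
    o=ctrl.get_obs();print(o["ee_pos"].round(2),o["ft_force"].round(2));i=cam("side")[0]
cv2.imwrite("pics/k2.png",i[...,::-1])
```

```text
[ 477.58 -170.28   59.28] [-0.84  0.87  8.02]
[ 477.59 -170.29   59.28] [-1.26  0.16  7.39]
[ 477.59 -170.28   59.28] [-1.11  0.49  7.64]
[ 477.59 -170.3    59.3 ] [-0.81  0.49  8.62]
```

The key is fully down (8 N, against its stop). Releasing now.

Emit:
{"fn": "move_arm", "kwargs": {"steps": [[[0,0,-0.1],0,1],[[0,0,-0.2],0,1],[[0,0,-0.5],0,1],[[0,0,-1],0,1],[[0,0,-1],0,1],[[0,0,-1],0,1],[[0,0,-1],0,1],[[0,0,-0.6],0,1],[[0,0,0],0,1],[[0,0,0],0,1],[[0,0,0],0,1],[[0,0,0],0,1]]}}

```text
t: 13.58
ee_pos: [476.5, -169.9, 192.5]
orientation: [-3.141, 0.0, 0.004]
ft_force: [-0.2, 0.2, 0.0]
width: 0.7
grasp_force: 0.0
```

Run:
```python
from h import *
im,K,Rc,c=cam("wrist")
p=proj(K,Rc,c,[589.1,-94.5,68]).astype(int);print(p)
b=cv2.resize(cam("side")[0][170:260,290:430],(395,254),interpolation=cv2.INTER_CUBIC)
a=cv2.resize(im,(395,296))
cv2.imwrite("pics/f.png",np.hstack([a,cv2.copyMakeBorder(b,0,42,0,0,0)])[...,::-1])
```

```text
[202  54]
```

View pics/f.png

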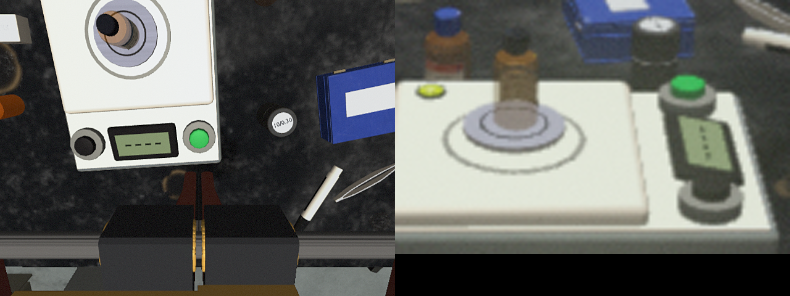

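The green key is up again (side crop, (687,88)), the bottle stands upright inside the ring (515,120), and nothing else has moved.

```bash
python3 -c "
from workcell import ctrl
print(ctrl.close_job())"
```

```text
the job is handed in; nothing more can be done
None
```

I nudged the bottle upright to about 1 mm from the pan's centre, its foot inside the ring, took the fingers off, pressed the green key fully down and let it come up, then handed the job in at about 14 s; no verdict was returned.

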